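# Seat the slab and lock the toggle clamp

### The arm

A 6-joint arm with a two-finger parallel gripper is mounted at the origin on a cart in front of the work surface, level with it; the furniture and walls round the work are solid. World frame = base frame: x ahead of the robot, y to its left, z up, the work surface at z = 0. Lengths are in mm, angles in rad, forces in N, time in s.
With the tool pointing down it reaches from about 275 to 875 mm from the base axis. Payload 12.5 kg.
Tool frame: the origin (TCP) lies midway between the tips of the shut fingers; the grasp point (between the pads) lies 19 mm behind it; z points along the fingers, y is the line along which they close (so a half turn about z gives the same grasp; the last joint's range is limited). The gripper opens to 85 mm and grips with 20 to 120 N. Pads are 22 mm wide; open, the fingers measure 114 mm over their backs; the gripper's body (76 mm by 85 mm) begins 54 mm behind the grasp point. The pads swing forward as they close: fully open they stand 13 mm farther back than shut.
Start: joints at [-1.374, 0.351, 1.652, -0, 1.139, -0.085], TCP at [152.967, -528.286, 231.29] pointing down, gripper open.
Joint ranges: [-2.75, 2.75], [-0.79, 2.1], [0.01, 2.65], [-1.57, 4.71], [0.07, 3.14], [-2.87, 2.87]. Speed limits (rad/s): [2.22, 2.22, 2.79, 3.14, 3.14, 3.14].

### API

Orientations are given as [roll, pitch, yaw] about the fixed x, y, z axes, in that order (R = Rz(yaw) Ry(pitch) Rx(roll)).
In Python, from workcell import get_obs, grab_frame, finish_job gives the robot as it stands.
- The arm moves only by the tool play_rows, never from a script. Its argument "steps" is a list of rows, each an object with "travel": the shift along the tool's x, y, z in m, a list of three; "roll": the turn about the tool's z in rad; "grip": the closure, from 0 (fully open) to 1 (shut). In form: [{"travel": [x, y, z], "roll": roll, "grip": grip}, ...]. A call has 1 to 8 rows; each row shifts and turns the commanded pose from where the row before left it, along the tool's axes as they then stand; what a row does not reach is not made up. A row lasts 1/12 s, in which the tool goes at most 41.7 mm and 7.16 degrees, less where a joint would pass 70% of its speed; a pose out of reach is approached as far as the arm can. A call is refused whole if a number of a shift passes 0.0417 or a number of a turn 0.125, either way. A call with a gripper value outside its range is refused whole. The fingers move at their own pace and stop on an object; "grip_force" is the grip in N (left out, the last holds). Time passes only in rows, so rows that do not move let the fingers close. It gives the time, the measured TCP pose, the force, the opening and the grip force at its end, in the units of the state.
- get_obs(): the state, without advancing time (a new reading comes with each control period).
- grab_frame(name): name is "scene" or "top" or "wrist"; returns a dict with "pixels" (420x560x3 uint8, red, green, blue), "intrinsics" (3x3 intrinsics, pixels), "k1" (the pictures are not rectified: a ray, as slopes to the right and down, at radius r is drawn at 1 + k1 r^2 times it, then the intrinsics apply), "T" (4x4, takes a point from camera to world coordinates). Camera axes: x right, y up, looking along -z (the intrinsics and any distortion apply to the point x, -y, -z); pixel columns grow to the right and rows downward; lengths in mm; the calibration is good to about 2 mm. A picture is of the moment at which its call begins. There is no depth.
- finish_job(): hands the job in; it is judged then, once.
The state is a dict: "time_s": time; "q": joint angles; "joint_velocities": joint speeds; "joint_torque": joint torques, N m; "position": TCP position; "eef_rot": TCP orientation; "ft_force": force on the tool from outside, world axes, zero at the start; "ft_torque": the same for the moment, N m; "width": finger opening in mm; "grasp_force": force on a finger pad.
Only numpy, scipy, OpenCV 4.12 (cv2) and the standard library are available. Lean on these libraries where they do the work, as an engineer would, in place of code of your own. Each camera call takes 0.05 s, during which the arm holds its last target. There are 200 camera calls.

### The job

The dark hardwood slab in the filing fixture has to be clamped for work. Slide it along its channel until its far end is fully home against the end stop, then push the raised handle of the toggle clamp down past its over-centre point so that the clamp stays locked on the slab by itself. Push gently: about 2 kilograms' force at most on slab or handle, and do not drive on once they are against their stops, and leave the other things lying around where they are.

Things in the scene. Friction and masses are not known exactly. Their poses are not given: they have to be found in the camera images.
- fixture: Filing fixture fixed to the cabinet top: aluminium plate with a channel and a toggle clamp. Origin: on the cabinet top under the clamp bracket's middle. x runs along the channel to the end stop, y to the side where the handle comes down, z up. Plate x -55 to 110, y -110 to 35, top z 12 mm. Steel bracket: x -28 to 28, y -35 to 35 mm, 69 mm high.
- stop_face (a point): Middle of the end stop's face that meets the slab: x 85, y -72, z 16.5 mm in the fixture's frame. The stop is dark steel, 20 x 52 mm, top at z 28 mm, rigid. It closes the channel (centre line y -72): two dark steel rails 6 mm high, 37 mm apart inside, x -50 to 75 mm.
- slab: Dark hardwood slab, loose, 34 x 150 x 9 mm, about 0.1 kg, flat in the channel. Origin: centre of its underside (on the plate, z 12 mm). Its y axis runs along its length (to 1 degree) towards the end stop, z up. It starts 15 to 40 mm short of the stop; fully home its origin is at x 10, y -72 mm in the fixture's frame. It slides with under 2 N and stops dead at the stop.
- slab_near_end (a point): Middle of the slab's end face away from the stop, where it is pushed (face 34 mm wide, 9 mm high, middle at z 16.5 mm). It overhangs the plate's edge by 10 mm or more, so a pusher behind it may reach down to just over the cabinet top.
- clamp_handle (a joint): Angle of the clamp's lever, rad: 0 raised (the start), grows as the handle is pressed down; 1.105 over-centre, 1.15 home on its rigid stop. Unloaded it stays where left. From 0.5 to 0.65 on it pushes back, at its worst (near 0.75) with 6 to 15 N at mid-grip, then less; past over-centre it snaps home and stays; let go earlier it springs back. Over-centre to home is only 4 mm at mid-grip.
- handle_hinge (a point): The handle's hinge axis (along the fixture's x): x 0, y 23, z 60 mm of the fixture. The handle swings to the +y side; grip 54 to 120 mm off the hinge, 24 wide, 16 thick; press its upper (raised: inner) face 88 mm out. Its angle on the lever varies: raised 56 to 76 degrees, home within 10 degrees of level: mid-grip the face ends 53 to 83 mm above the cabinet top; feel for it.
- spindle_foot: Black rubber foot of the clamp's spindle, 18 mm across, sprung; origin: centre of its underside. Its steel arm, 67 mm long and 16 wide, stands open at about 38 degrees to the -y side at x 0, top about 105 mm high, and comes down with the handle onto the slab at x 0, y -72 mm of the fixture. Set height unknown to 1.5 mm; locked it presses with 30 to 60 N.
- pencil: Bystander: thick red pencil, 84 mm long, beside the fixture under the handle's path; origin under its middle.
- cover: Bystander: small chromed cover, 80 x 63 x 15 mm, in front of the fixture; origin under its middle.
- tin: Bystander: round tin, 67 mm across and 37 mm high, grey lid, at the back right.
- brown_mug: Bystander: pink-brown and white mug, 90 mm high, at the left, fixed.
- tuner: Bystander: black needle instrument, 194 mm wide, 101 mm high, at the back, fixed.
- brush: Bystander: wire brush, 120 x 34 x 30 mm, at the left front.
- brass_plate: Bystander: thin brass plate with slots, 157 x 35 x 4 mm, at the left front.

How it is judged:
By the outcome, as a careful person would: the job done as asked, in the order asked, and still so for the second after the job is handed in, with the robot touching nothing.
It also fails if it takes over 64 s, if anything falls off the work surface, if the arm or the gripper's body presses on something with over 40 N, if the wrist force passes 120 N, or if a joint passes its speed limit or range.

## Working session

There is one attempt and no reset: what is moved stays moved. The work goes in short steps, Python scripts to look and compute and a tool call to move; the robot and the scene stay as the last step left them, time stands still between calls to the robot, and variables do not carry over. Pictures are saved under pics/ and viewed, at most 10 in all, crops included, and the job is handed in when it is done.

Besides the shell and the picture viewer there is one more tool, called by a JSON object that holds its "name" and its "arguments", one argument or row to a line. play_rows: Moves the arm, as the interface text tells. Its arguments: {"type":"object","properties":{"steps":{"type":"array","items":{"type":"object","properties":{"travel":{"type":"array","items":{"type":"number"}},"roll":{"type":"number"},"grip":{"type":"number"}}}},"grip_force":{"type":"number"}},"required":["steps"]}

```bash
mkdir -p pics; cat > h.py <<'E'
import numpy as np, cv2
from workcell import get_obs, grab_frame, finish_job
def ray(f,u,v):
    K=f["intrinsics"];p=np.array([(u-K[0][2])/K[0][0],(v-K[1][2])/K[1][1]])
    q=p.copy()
    for _ in range(20): q=p/(1+f["k1"]*(q@q))
    T=np.array(f["T"]);return T[:3,3],T[:3,:3]@np.array([q[0],-q[1],-1])
def onz(f,u,v,z):
    o,d=ray(f,u,v);return o+d*(z-o[2])/d[2]
def proj(f,P):
    T=np.array(f["T"]);c=T[:3,:3].T@(np.array(P)-T[:3,3]);q=np.array([c[0],-c[1]])/-c[2]
    q=q*(1+f["k1"]*(q@q));K=f["intrinsics"];return np.array([K[0][0]*q[0]+K[0][2],K[1][1]*q[1]+K[1][2]])
E
python3 - <<'E'
from h import *
import pickle
fs={}
for n in("top","scene"):
    f=grab_frame(n);fs[n]=f
    cv2.imwrite(f"pics/{n}0.png",cv2.resize(np.array(f["pixels"])[:,:,::-1],(800,600),interpolation=cv2.INTER_CUBIC))
    print(n,np.array(f["T"]).round(2).tolist(),f["k1"])
pickle.dump(fs,open("f0.pkl","wb"))
o=get_obs();print(o)
E
```

```text
top [[0.01, 0.99, -0.11, 471.36], [-1.0, 0.01, -0.01, 2.87], [-0.01, 0.11, 0.99, 1157.32], [0.0, 0.0, 0.0, 1.0]] -0.20699251604385646
scene [[0.9, 0.34, -0.28, 350.06], [-0.44, 0.71, -0.55, -489.24], [0.02, 0.62, 0.79, 766.74], [0.0, 0.0, 0.0, 1.0]] -0.06621974863092196
{'time_s': 0.1, 'q': array([-1.37360006e+00,  3.51192758e-01,  1.65234573e+00, -1.13633351e-05,
        1.13909855e+00, -8.45876906e-02]), 'joint_velocities': array([-6.05349475e-05,  2.84394140e-04, -1.46936375e-03, -3.62025873e-04,
       -1.05105882e-03,  7.49653227e-04]), 'joint_torque': array([-4.22766770e-04, -5.06834829e+01, -2.91875571e+01, -8.89125454e-05,
        2.76230967e-03,  1.71653335e-05]), 'position': array([ 152.90945818, -528.01345297,  230.81201824]), 'eef_rot': array([-3.14055114e+00, -7.79573227e-05,  2.81788672e-01]), 'ft_force': array([-0.40007817,  0.73508063, -1.06557241]), 'ft_torque': array([-0.03125706, -0.04459317, -0.04586664]), 'grasp_force': 0.0, 'width': 85.50650834678996}
```

View pics/top0.png

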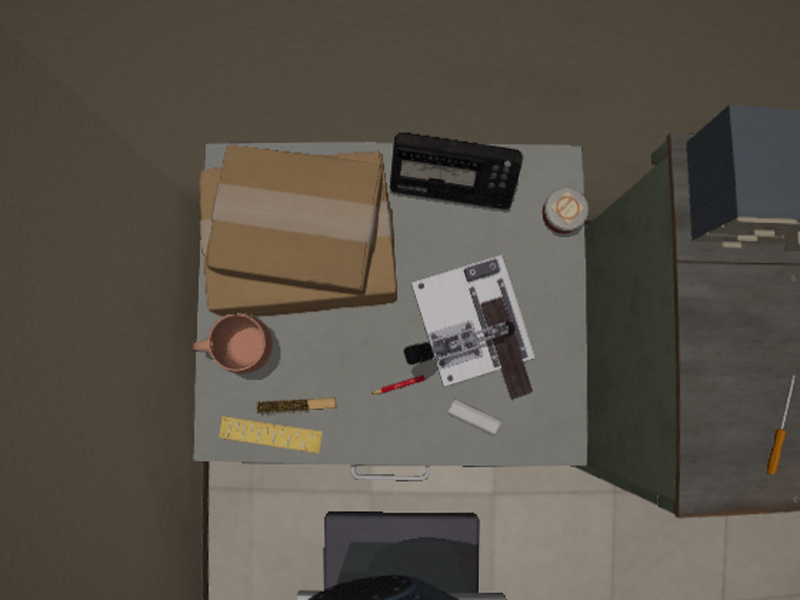

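View pics/scene0.png

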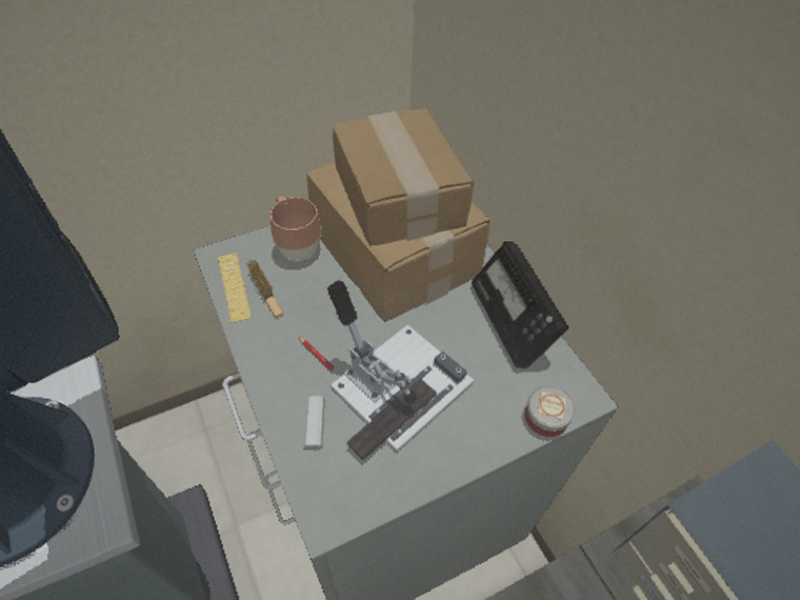

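```bash
python3 - <<'E'
import pickle,cv2,numpy as np
fs=pickle.load(open("f0.pkl","rb"))
a=fs["top"]["pixels"][170:290,250:390,::-1]
cv2.imwrite("pics/topc.png",cv2.resize(a,None,fx=5,fy=5,interpolation=cv2.INTER_CUBIC))
E
```

```text
(no output)
```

View pics/topc.png

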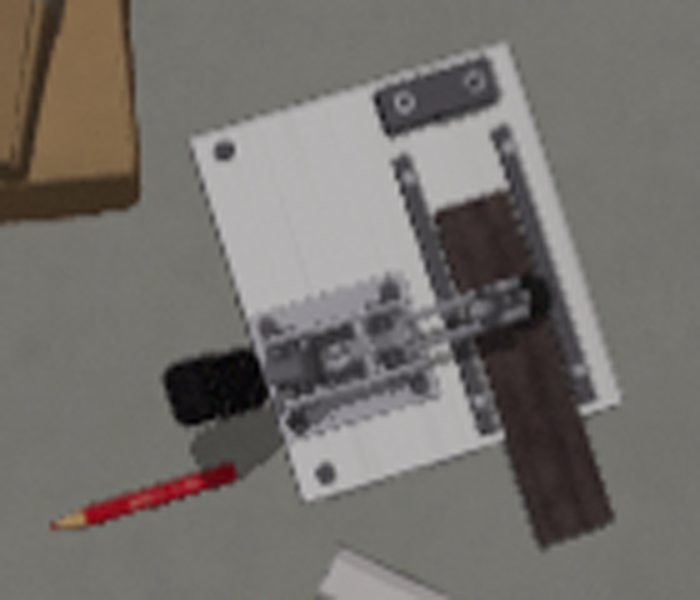

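```bash
cat > fix.py <<'E'
from h import *
import pickle
fs=pickle.load(open("f0.pkl","rb"));f=fs["top"]
g=lambda u,v,z:onz(f,250+(u+.0)/5,170+v/5,z)
c=[(191,138),(508,42),(621,402),(308,502)]
L=np.array([(110,35),(110,-110),(-55,-110),(-55,35)],float)
W=np.array([g(*p,12)[:2] for p in c])
Lc=L-L.mean(0);Wc=W-W.mean(0)
th=np.arctan2((Lc[:,0]*Wc[:,1]-Lc[:,1]*Wc[:,0]).sum(),(Lc*Wc).sum())
R=np.array([[np.cos(th),-np.sin(th)],[np.sin(th),np.cos(th)]])
t=W.mean(0)-R@L.mean(0)
def w(x,y,z=0): return np.r_[R@[x,y]+t,z]
def loc(P): return np.r_[R.T@(np.array(P)[:2]-t),P[2]]
E
python3 - <<'E'
from fix import *
print("th",th,np.degrees(th),"t",t); print((W-(L@R.T+t)).round(1).tolist())
for p in[(546,549),(614,521),(435,213),(505,190)]: print("slab",loc(g(*p,21)).round(1))
for p in[(390,136),(498,103)]: print("stop",loc(g(*p,28)).round(1))
for p in[(52,525),(236,470)]: print("pencil",loc(g(*p,5)).round(1),g(*p,5).round(0))
for p in[(320,590),(345,548),(450,598)]: print("cover",loc(g(*p,15)).round(1))
s=fs["scene"]
for n,p in dict(BLc=(332,383),near1=(348,447),near2=(367,461)).items(): print(n,loc(onz(s,p[0]*.7,p[1]*.7,12 if n=='BLc' else 21)).round(1))
# handle end: top far corners triangulated: plane x=0 in fixture from scene & top
nx=np.r_[R@[1,0],0]
def onx(f,u,v):
    o,d=ray(f,u,v);k=nx@(w(0,0)-o)/(nx@d);return loc(o+k*d)
for n,p in dict(tip=(341,283),base=(350,320)).items(): print(n,onx(s,p[0]*.7,p[1]*.7).round(1))
print("tool start",loc(get_obs()["position"]))
for n,P in dict(hinge=w(0,23,60),nearpush=w(-110,-72,16)).items(): print(n,P.round(1))
E
```

```text
th 0.30987684570777346 17.754635427882018 t [532.23877048 -78.64830175]
[[-0.4, -0.6], [-1.0, 0.1], [0.4, 2.1], [1.0, -1.6]]
slab [-103.6  -56.8   21. ]
slab [-101.1  -88.2   21. ]
slab [ 46.8 -55.   21. ]
slab [ 47.3 -86.8  21. ]
stop [ 83.3 -45.8  28. ]
stop [ 83.3 -94.4  28. ]
pencil [-31.7 140.6   5. ] [459.  46.   5.]
pencil [-32.4  58.3   5. ] [484. -33.   5.]
cover [-91.6  39.6  15. ]
cover [-77.8  24.2  15. ]
cover [-111.4  -12.2   15. ]
BLc [-52.4  37.   12. ]
near1 [-105.3  -60.7   21. ]
near2 [-99.9 -93.9  21. ]
tip [  0.   62.5 181.4]
base [  0.   48.9 111.8]
tool start [-498.29230247 -312.28920507  230.81201824]
hinge [525.2 -56.7  60. ]
nearpush [ 449.4 -180.8   16. ]
```

{"name": "play_rows", "arguments": {
  "steps": [
    {"travel":[0.033,-0.023,0],"roll":-0.028,"grip":1},
    {"travel":[0.033,-0.023,0],"roll":0,"grip":1},
    {"travel":[0.033,-0.023,0],"roll":0,"grip":1},
    {"travel":[0.033,-0.023,0],"roll":0,"grip":1},
    {"travel":[0.033,-0.023,0],"roll":0,"grip":1},
    {"travel":[0.033,-0.023,0],"roll":0,"grip":1},
    {"travel":[0.033,-0.023,0],"roll":0,"grip":1},
    {"travel":[0.033,-0.023,0],"roll":0,"grip":1}
  ]
}}

```text
time_s: 0.77
position: [349.8, -271.4, 231.2]
eef_rot: [-3.142, 0.0, 0.309]
ft_force: [1.4, -0.5, -0.9]
width: 0.1
grasp_force: 0.0
```

```bash
python3 - <<'E'
from fix import *
o=get_obs();print(o["time_s"],loc(o["position"]).round(1),o["position"],o["eef_rot"],th,o["ft_force"],o["width"])
f=grab_frame("wrist");pickle.dump(f,open("w1.pkl","wb"))
cv2.imwrite("pics/w1.png",cv2.resize(np.array(f["pixels"])[:,:,::-1],(800,600),interpolation=cv2.INTER_CUBIC))
E
```

```text
0.7667 [-232.5 -128.   231.2] [ 349.84558583 -271.43926865  231.24424018] [-3.14151432e+00  7.65629736e-06  3.09487376e-01] 0.30987684570777346 [ 1.36496285 -0.49938095 -0.91908237] 0.07864820361064169
```

View pics/w1.png

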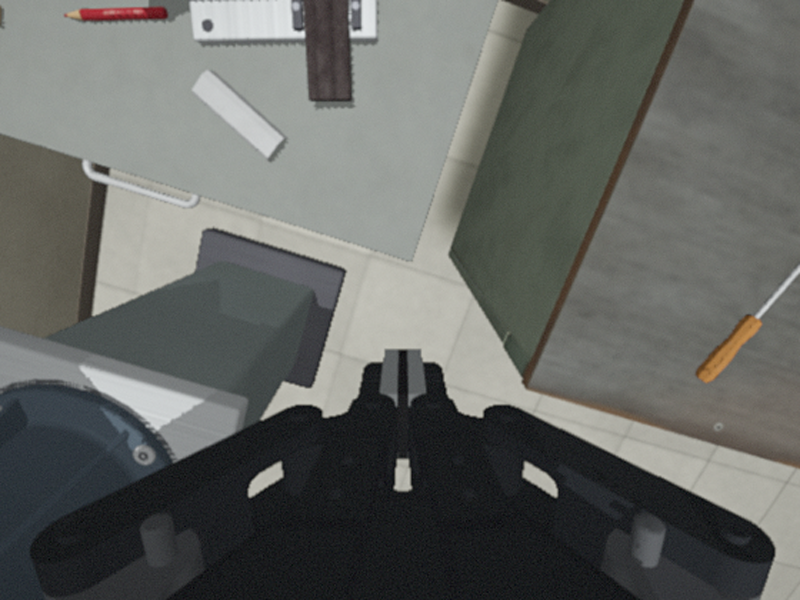

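```bash
python3 - <<'E'
from fix import *
f=pickle.load(open("w1.pkl","rb"))
for n,p,z in [("n1",(311,102),12),("n2",(352,101),12),("n1t",(311,98),21),("n2t",(352,98),21),("cover",(286,142),15),("cover",(270,160),0),("plateBL",(192,40),12),("plateBR",(378,40),12)]:
    print(n,loc(onz(f,p[0]*.7,p[1]*.7,z)).round(1))
E
```

```text
n1 [-101.2  -54.7   12. ]
n2 [-100.6  -87.9   12. ]
n1t [-99.9 -56.7  21. ]
n2t [-100.  -89.   21.]
cover [-132.   -33.1   15. ]
cover [-145.3  -14.2    0. ]
plateBL [-54.9  36.9  12. ]
plateBR [ -56.4 -109.6   12. ]
```

{"name": "play_rows", "arguments": {
  "steps": [
    {"travel":[0.022,-0.011,0.033],"grip":1},
    {"travel":[0.022,-0.011,0.033],"grip":1},
    {"travel":[0.022,-0.011,0.033],"grip":1},
    {"travel":[0.022,-0.011,0.033],"grip":1},
    {"travel":[0.019,-0.012,0.033],"grip":1},
    {"travel":[0,0,0.028],"grip":1},
    {"travel":[0,0,0.02],"grip":1},
    {"travel":[0,0,0.009],"grip":1}
  ]
}}

```text
$.steps[0]: bad value
```

```bash
cat > s.py <<'E'
from fix import *
o=get_obs();F=o["ft_force"];print(round(o["time_s"],2),loc(o["position"]).round(2),"F local",(R.T@F[:2]).round(2),F[2].round(2))
E
python3 s.py
```

```text
0.82 [-228.25 -124.59  231.22] F local [1.65 1.74] -0.45
```

{"name": "play_rows", "arguments": {
  "steps": [
    {"travel":[0.021,-0.0105,0.033],"roll":0,"grip":1},
    {"travel":[0.021,-0.0105,0.033],"roll":0,"grip":1},
    {"travel":[0.021,-0.0105,0.033],"roll":0,"grip":1},
    {"travel":[0.021,-0.0105,0.033],"roll":0,"grip":1},
    {"travel":[0.019,-0.0105,0.033],"roll":0,"grip":1},
    {"travel":[0,0,0.028],"roll":0,"grip":1},
    {"travel":[0,0,0.019],"roll":0,"grip":1},
    {"travel":[0,0,0.008],"roll":0,"grip":1}
  ]
}}

```text
time_s: 1.48
position: [430.1, -190.8, 8.7]
eef_rot: [-3.139, 0.003, 0.311]
ft_force: [-0.7, -0.3, -0.2]
width: -0.0
grasp_force: 0.0
```

```bash
cat > s.py <<'E'
from fix import *
o=get_obs();F=o["ft_force"];print(round(o["time_s"],2),loc(o["position"]).round(2),"F local",(R.T@F[:2]).round(2),F[2].round(2))
E
python3 s.py
```

```text
1.48 [-131.5  -75.7    8.7] F local [-0.79 -0.07] -0.22
```

{"name": "play_rows", "arguments": {
  "steps": [
    {"travel":[0.003,-0.0035,0],"roll":0,"grip":1},
    {"travel":[0.003,0,0],"roll":0,"grip":1},
    {"travel":[0.003,0,0],"roll":0,"grip":1},
    {"travel":[0.003,0,0],"roll":0,"grip":1},
    {"travel":[0,0,0],"roll":0,"grip":1},
    {"travel":[0,0,0],"roll":0,"grip":1}
  ]
}}

```text
time_s: 1.98
position: [442.2, -185.1, 12.0]
eef_rot: [3.141, -0.001, 0.31]
ft_force: [0.3, 0.5, 0.3]
width: 0.1
grasp_force: 0.0
```

```bash
python3 s.py
```

```text
1.98 [-118.24  -73.89   12.  ] F local [0.44 0.35] 0.3
```

{"name": "play_rows", "arguments": {
  "steps": [
    {"travel":[0.002,-0.001,0.003],"roll":0,"grip":1},
    {"travel":[0.002,-0.001,0],"roll":0,"grip":1},
    {"travel":[0.002,0,0],"roll":0,"grip":1},
    {"travel":[0.002,0,0],"roll":0,"grip":1},
    {"travel":[0.002,0,0],"roll":0,"grip":1},
    {"travel":[0.002,0,0],"roll":0,"grip":1},
    {"travel":[0.002,0,0],"roll":0,"grip":1},
    {"travel":[0.002,0,0],"roll":0,"grip":1}
  ]
}}

```text
time_s: 2.65
position: [456.4, -178.0, 8.3]
eef_rot: [-3.142, 0.0, 0.31]
ft_force: [-0.2, -0.6, 0.3]
width: -0.1
grasp_force: 0.3
```

```bash
python3 s.py
```

```text
2.65 [-102.51  -71.52    8.28] F local [-0.38 -0.51] 0.31
```

{"name": "play_rows", "arguments": {
  "steps": [
    {"travel":[0.002,0,0],"roll":0,"grip":1},
    {"travel":[0.002,0,0],"roll":0,"grip":1},
    {"travel":[0.002,0,0],"roll":0,"grip":1},
    {"travel":[0.002,0,0],"roll":0,"grip":1},
    {"travel":[0.002,0,0],"roll":0,"grip":1},
    {"travel":[0.002,0,0],"roll":0,"grip":1},
    {"travel":[0.001,0,0],"roll":0,"grip":1},
    {"travel":[0.001,0,0],"roll":0,"grip":1}
  ]
}}

```text
time_s: 3.32
position: [469.7, -173.8, 8.3]
eef_rot: [3.142, 0.0, 0.31]
ft_force: [-0.9, -0.2, 0.3]
width: 0.2
grasp_force: 0.5
```

```bash
python3 s.py; python3 - <<'E'
from fix import *
f=grab_frame("top");pickle.dump(f,open("t2.pkl","wb"))
a=f["pixels"][170:290,290:410,::-1]
b=cv2.resize(a,None,fx=5,fy=5,interpolation=cv2.INTER_CUBIC)
cv2.imwrite("pics/t2.png",b)
E
```

```text
3.32 [-88.55 -71.53   8.31] F local [-0.9   0.05] 0.28
```

View pics/t2.png

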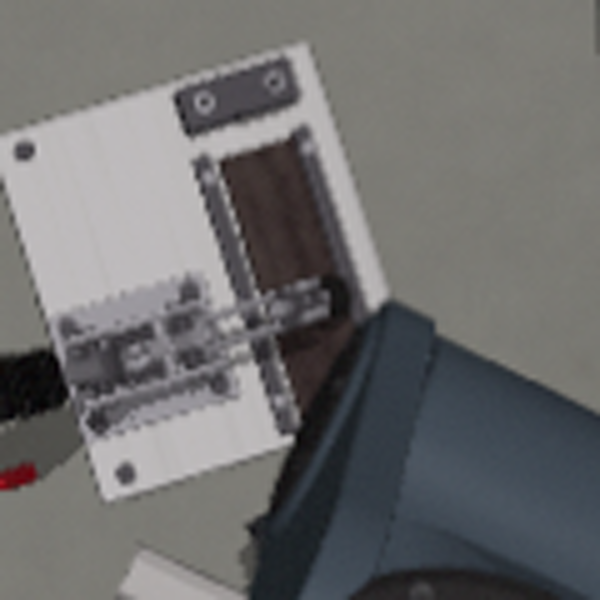

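{"name": "play_rows", "arguments": {
  "steps": [
    {"travel":[0.0015,0,0],"roll":0,"grip":1},
    {"travel":[0.0015,0,0],"roll":0,"grip":1},
    {"travel":[0.0015,0,0],"roll":0,"grip":1},
    {"travel":[0.0015,0,0],"roll":0,"grip":1},
    {"travel":[0.001,0,0],"roll":0,"grip":1},
    {"travel":[0.001,0,0],"roll":0,"grip":1},
    {"travel":[0.0005,0,0],"roll":0,"grip":1},
    {"travel":[0.0005,0,0],"roll":0,"grip":1}
  ]
}}

```text
time_s: 4.03
position: [478.2, -171.0, 8.3]
eef_rot: [-3.142, 0.0, 0.31]
ft_force: [-0.6, -0.5, 1.3]
width: 0.1
grasp_force: 0.5
```

```bash
python3 s.py
```

```text
4.03 [-79.65 -71.5    8.28] F local [-0.77 -0.28] 1.28
```

{"name": "play_rows", "arguments": {
  "steps": [
    {"travel":[0.0004,0,0],"roll":0,"grip":1},
    {"travel":[0.0004,0,0],"roll":0,"grip":1},
    {"travel":[0.0004,0,0],"roll":0,"grip":1},
    {"travel":[0.0004,0,0],"roll":0,"grip":1}
  ]
}}

```text
time_s: 4.37
position: [479.7, -170.6, 8.3]
eef_rot: [3.142, -0.0, 0.31]
ft_force: [-0.8, -0.4, 0.6]
width: -0.1
grasp_force: 0.5
```

{"name": "play_rows", "arguments": {
  "steps": [
    {"travel":[0.0004,0,0],"roll":0,"grip":1},
    {"travel":[0.0004,0,0],"roll":0,"grip":1},
    {"travel":[0.0004,0,0],"roll":0,"grip":1}
  ]
}}

```text
time_s: 4.62
position: [480.9, -170.2, 8.3]
eef_rot: [-3.142, 0.0, 0.31]
ft_force: [-1.2, -0.3, 0.3]
width: 0.2
grasp_force: 0.5
```

{"name": "play_rows", "arguments": {
  "steps": [
    {"travel":[0.0004,0,0],"roll":0,"grip":1},
    {"travel":[0.0004,0,0],"roll":0,"grip":1}
  ]
}}

```text
time_s: 4.78
position: [481.6, -170.0, 8.3]
eef_rot: [-3.142, 0.0, 0.31]
ft_force: [-0.5, -0.3, 1.4]
width: 0.1
grasp_force: 0.5
```

{"name": "play_rows", "arguments": {
  "steps": [
    {"travel":[0.0004,0,0],"roll":0,"grip":1},
    {"travel":[0.0003,0,0],"roll":0,"grip":1}
  ]
}}

```text
time_s: 4.95
position: [482.3, -169.7, 8.3]
eef_rot: [-3.142, 0.0, 0.31]
ft_force: [-0.6, -0.4, 0.8]
width: 0.2
grasp_force: 0.6
```

{"name": "play_rows", "arguments": {
  "steps": [
    {"travel":[0.0004,0,0],"roll":0,"grip":1},
    {"travel":[0.0003,0,0],"roll":0,"grip":1}
  ]
}}

```text
time_s: 5.12
position: [482.5, -169.6, 8.3]
eef_rot: [-3.141, 0.001, 0.31]
ft_force: [-5.7, -3.8, 3.3]
width: -0.0
grasp_force: 3.6
```

{"name": "play_rows", "arguments": {
  "steps": [
    {"travel":[0.0004,0,0],"roll":0,"grip":1},
    {"travel":[0.0003,0,0],"roll":0,"grip":1}
  ]
}}

```text
time_s: 5.28
position: [482.5, -169.6, 8.3]
eef_rot: [-3.141, 0.002, 0.31]
ft_force: [-9.8, -5.9, 6.5]
width: 0.5
grasp_force: 6.0
```

{"name": "play_rows", "arguments": {
  "steps": [
    {"travel":[-0.004,0,0],"roll":0,"grip":1},
    {"travel":[-0.015,0,0],"roll":0,"grip":1},
    {"travel":[-0.015,0,0],"roll":0,"grip":1},
    {"travel":[0,0,-0.03],"roll":0,"grip":1},
    {"travel":[0,0,-0.04],"roll":0,"grip":1},
    {"travel":[0,0,-0.04],"roll":0,"grip":1},
    {"travel":[0,0,-0.04],"roll":0,"grip":1},
    {"travel":[0,0,-0.04],"roll":0,"grip":1}
  ]
}}

```text
time_s: 5.95
position: [451.0, -179.5, 200.4]
eef_rot: [3.141, -0.001, 0.31]
ft_force: [0.4, -0.6, -0.1]
width: 0.0
grasp_force: 0.0
```

```bash
python3 s.py; python3 - <<'E'
from fix import *
f=grab_frame("wrist");pickle.dump(f,open("w2.pkl","wb"))
g=grab_frame("scene");pickle.dump(g,open("s2.pkl","wb"))
a=cv2.resize(f["pixels"][:,:,::-1],(480,360)); b=cv2.resize(g["pixels"][150:350,200:360,::-1],(480,600),interpolation=cv2.INTER_CUBIC)
b=cv2.resize(g["pixels"][180:330,220:340,::-1],(480,600),interpolation=cv2.INTER_CUBIC)
cv2.imwrite("pics/s2.png",b); cv2.imwrite("pics/w2.png",cv2.resize(f["pixels"][:,:,::-1],(800,600),interpolation=cv2.INTER_CUBIC))
E
```

```text
5.95 [-108.14  -71.25  200.38] F local [ 0.18 -0.72] -0.13
```

View pics/s2.png

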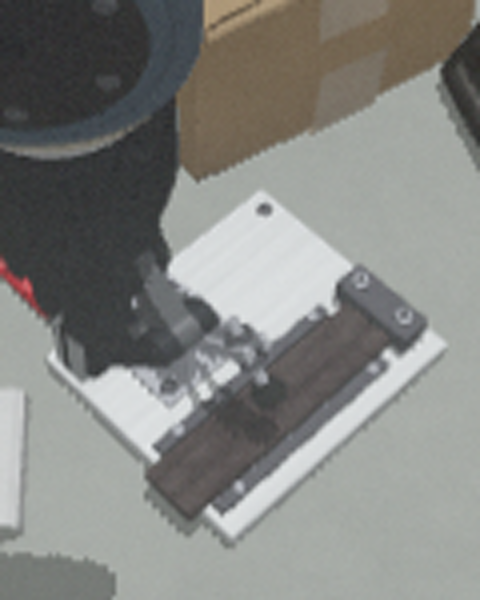

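View pics/w2.png

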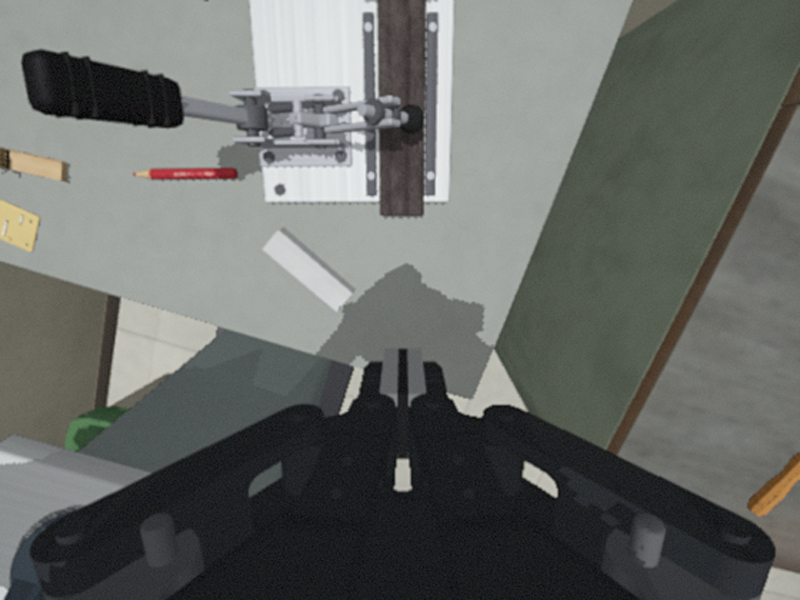

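```bash
python3 - <<'E'
from fix import *
f=pickle.load(open("w2.pkl","rb"))
nx=np.r_[R@[1,0],0]
def onx(f,u,v):
    o,d=ray(f,u*.7,v*.7);k=nx@(w(0,0)-o)/(nx@d);return loc(o+k*d)
for p in[(180,103),(30,80),(100,90)]:
    q=onx(f,*p);print(q.round(1),np.hypot(q[1]-23,q[2]-60).round(1),np.degrees(np.arctan2(q[2]-60,q[1]-23)).round(1))
for p in[(380,217),(424,217)]: print(loc(onz(f,p[0]*.7,p[1]*.7,12)).round(1))
E
```

```text
[ -0.   42.1 115.3] 58.5 70.9
[ -0.   73.9 169.6] 120.9 65.1
[ -0.   60.4 148.8] 96.3 67.2
[-66.3 -54.2  12. ]
[-66.3 -89.   12. ]
```

{"name": "play_rows", "arguments": {
  "steps": [
    {"travel":[0.027,-0.022,0],"roll":0,"grip":1},
    {"travel":[0.027,-0.022,0],"roll":0,"grip":1},
    {"travel":[0.027,-0.022,0],"roll":0,"grip":1},
    {"travel":[0.027,-0.022,0],"roll":0,"grip":1},
    {"travel":[0,0,0.02],"roll":0,"grip":1},
    {"travel":[0,0,0.02],"roll":0,"grip":1},
    {"travel":[0,0,0.015],"roll":0,"grip":1},
    {"travel":[0,0,0],"roll":0,"grip":1}
  ]
}}

```text
time_s: 6.72
position: [525.7, -62.3, 140.1]
eef_rot: [-3.139, 0.004, 0.31]
ft_force: [-0.8, -0.3, -0.8]
width: 0.1
grasp_force: 0.0
```

```bash
python3 s.py
```

```text
6.72 [ -1.29  17.55 140.12] F local [-0.89 -0.04] -0.85
```

```bash
python3 s.py; python3 - <<'E'
import numpy as np
for a in range(68,-6,-4):
    r=np.radians(a);print(a,round((68-a)*np.pi/180,2),(23+90*np.cos(r)-8*np.sin(r)-14.5).round(1),(60+90*np.sin(r)+8*np.cos(r)).round(1))
E
```

```text
6.72 [ -1.29  17.55 140.12] F local [-0.89 -0.04] -0.85
68 0.0 34.8 146.4
64 0.07 40.8 144.4
60 0.14 46.6 141.9
56 0.21 52.2 139.1
52 0.28 57.6 135.8
48 0.35 62.8 132.2
44 0.42 67.7 128.3
40 0.49 72.3 124.0
36 0.56 76.6 119.4
32 0.63 80.6 114.5
28 0.7 84.2 109.3
24 0.77 87.5 103.9
20 0.84 90.3 98.3
16 0.91 92.8 92.5
12 0.98 94.9 86.5
8 1.05 96.5 80.4
4 1.12 97.7 74.3
0 1.19 98.5 68.0
-4 1.26 98.8 61.7
```

{"name": "play_rows", "arguments": {
  "steps": [
    {"travel":[0.001,-0.003,0],"roll":0,"grip":1},
    {"travel":[0,-0.003,0],"roll":0,"grip":1},
    {"travel":[0,-0.003,0],"roll":0,"grip":1},
    {"travel":[0,0,0],"roll":0,"grip":1},
    {"travel":[0,0,0],"roll":0,"grip":1}
  ]
}}

```text
time_s: 7.13
position: [525.7, -54.0, 144.0]
eef_rot: [3.141, -0.001, 0.31]
ft_force: [0.6, 0.8, 0.9]
width: -0.1
grasp_force: 0.0
```

```bash
python3 s.py
```

```text
7.13 [  1.28  25.47 143.97] F local [0.82 0.61] 0.94
```

{"name": "play_rows", "arguments": {
  "steps": [
    {"travel":[-0.001,-0.003,0],"roll":0,"grip":1},
    {"travel":[0,-0.003,0],"roll":0,"grip":1},
    {"travel":[0,-0.003,0],"roll":0,"grip":1},
    {"travel":[0,-0.003,0],"roll":0,"grip":1},
    {"travel":[0,-0.003,0.001],"roll":0,"grip":1},
    {"travel":[0,-0.003,0.001],"roll":0,"grip":1},
    {"travel":[0,-0.003,0.001],"roll":0,"grip":1}
  ]
}}

```text
time_s: 7.72
position: [518.0, -34.1, 140.2]
eef_rot: [3.142, 0.0, 0.31]
ft_force: [0.3, -0.7, -1.0]
width: -0.0
grasp_force: 0.2
```

```bash
python3 s.py
```

```text
7.72 [5.0000e-02 4.6780e+01 1.4017e+02] F local [ 0.06 -0.78] -0.98
```

{"name": "play_rows", "arguments": {
  "steps": [
    {"travel":[0,-0.0028,0.001],"roll":0,"grip":1},
    {"travel":[0,-0.0028,0.0012],"roll":0,"grip":1},
    {"travel":[0,-0.0027,0.0014],"roll":0,"grip":1},
    {"travel":[0,-0.0027,0.0015],"roll":0,"grip":1},
    {"travel":[0,-0.0026,0.0016],"roll":0,"grip":1},
    {"travel":[0,-0.0025,0.0017],"roll":0,"grip":1},
    {"travel":[0,-0.0025,0.0018],"roll":0,"grip":1},
    {"travel":[0,-0.0024,0.0019],"roll":0,"grip":1}
  ]
}}

```text
time_s: 8.38
position: [511.6, -14.1, 128.0]
eef_rot: [-3.142, -0.0, 0.31]
ft_force: [0.1, -0.4, 0.3]
width: 0.1
grasp_force: 0.3
```

```bash
python3 s.py;python3 - <<'E'
from fix import *
g=grab_frame("scene")
b=cv2.resize(g["pixels"][150:330,190:360,::-1],None,fx=3.3,fy=3.3,interpolation=cv2.INTER_CUBIC)
cv2.imwrite("pics/s3.png",b)
E
```

```text
8.38 [6.0000e-02 6.7710e+01 1.2802e+02] F local [ 0.01 -0.44] 0.29
```

View pics/s3.png

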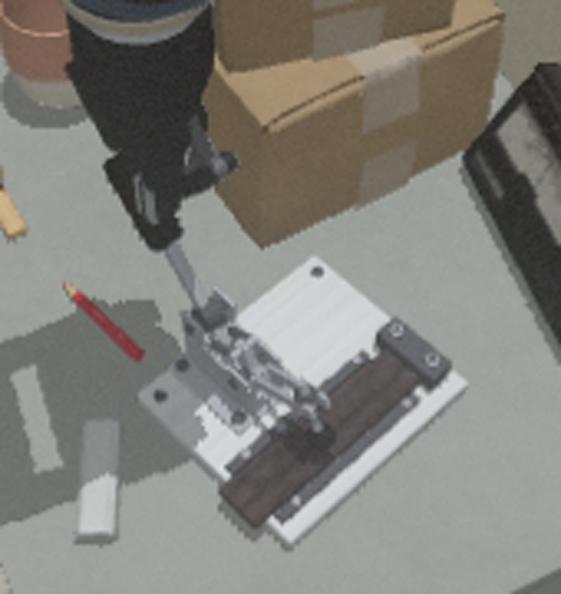

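The picture shows the handle partly lowered under the finger (grip around 160,220) and the foot close above the slab, which is still against the stop (410,350).

{"name": "play_rows", "arguments": {
  "steps": [
    {"travel":[0,-0.0023,0.002],"roll":0,"grip":1},
    {"travel":[0,-0.0023,0.0021],"roll":0,"grip":1},
    {"travel":[0,-0.0022,0.0022],"roll":0,"grip":1},
    {"travel":[0,-0.0022,0.0023],"roll":0,"grip":1},
    {"travel":[0,-0.002,0.0024],"roll":0,"grip":1},
    {"travel":[0,-0.0019,0.0025],"roll":0,"grip":1}
  ]
}}

```text
time_s: 8.93
position: [507.8, -1.9, 114.5]
eef_rot: [3.142, -0.0, 0.31]
ft_force: [0.3, -0.4, 3.7]
width: 0.2
grasp_force: 1.3
```

{"name": "play_rows", "arguments": {
  "steps": [
    {"travel":[0,-0.0017,0.0025],"roll":0,"grip":1},
    {"travel":[0,-0.0017,0.0025],"roll":0,"grip":1},
    {"travel":[0,-0.0016,0.0025],"roll":0,"grip":1},
    {"travel":[0,-0.0015,0.0025],"roll":0,"grip":1}
  ]
}}

```text
time_s: 9.27
position: [506.3, 4.3, 105.3]
eef_rot: [3.141, -0.001, 0.31]
ft_force: [-2.5, 1.5, 13.4]
width: -0.0
grasp_force: 5.5
```

```bash
python3 s.py
```

```text
9.27 [  0.59  86.87 105.27] F local [-1.94  2.21] 13.45
```

{"name": "play_rows", "arguments": {
  "steps": [
    {"travel":[0,-0.0011,0.002],"roll":0,"grip":1},
    {"travel":[0,-0.0011,0.002],"roll":0,"grip":1}
  ]
}}

```text
time_s: 9.43
position: [505.8, 6.4, 101.5]
eef_rot: [3.141, -0.002, 0.31]
ft_force: [-2.8, 0.9, 16.2]
width: -0.1
grasp_force: 6.6
```

{"name": "play_rows", "arguments": {
  "steps": [
    {"travel":[0,-0.001,0.002],"roll":0,"grip":1},
    {"travel":[0,-0.001,0.002],"roll":0,"grip":1},
    {"travel":[0,-0.001,0.002],"roll":0,"grip":1}
  ]
}}

```text
time_s: 9.68
position: [504.8, 9.5, 95.7]
eef_rot: [3.141, -0.002, 0.31]
ft_force: [-4.1, 3.5, 16.7]
width: 0.3
grasp_force: 7.0
```

```bash
python3 s.py
```

```text
9.68 [ 0.75 92.27 95.7 ] F local [-2.82  4.57] 16.69
```

{"name": "play_rows", "arguments": {
  "steps": [
    {"travel":[0,-0.0013,0.0018],"roll":0,"grip":1},
    {"travel":[0,-0.0013,0.0018],"roll":0,"grip":1}
  ]
}}

```text
time_s: 9.85
position: [504.2, 11.6, 92.0]
eef_rot: [3.141, -0.002, 0.31]
ft_force: [-1.7, -1.9, 12.9]
width: 0.0
grasp_force: 6.5
```

```bash
python3 s.py
```

```text
9.85 [ 0.76 94.49 91.99] F local [-2.2  -1.32] 12.92
```

{"name": "play_rows", "arguments": {
  "steps": [
    {"travel":[0,-0.0008,0.0018],"roll":0,"grip":1},
    {"travel":[0,-0.0008,0.0018],"roll":0,"grip":1},
    {"travel":[0,-0.0007,0.0018],"roll":0,"grip":1}
  ]
}}

```text
time_s: 10.1
position: [503.4, 13.7, 86.5]
eef_rot: [3.141, -0.002, 0.31]
ft_force: [-1.3, -0.7, 11.2]
width: -0.2
grasp_force: 5.8
```

{"name": "play_rows", "arguments": {
  "steps": [
    {"travel":[0,-0.0006,0.0015],"roll":0,"grip":1},
    {"travel":[0,-0.0005,0.0015],"roll":0,"grip":1}
  ]
}}

```text
time_s: 10.27
position: [503.0, 14.7, 83.3]
eef_rot: [3.141, -0.001, 0.31]
ft_force: [-2.4, -0.9, 9.1]
width: 0.2
grasp_force: 4.9
```

```bash
python3 s.py
```

```text
10.27 [ 0.6  97.86 83.31] F local [-2.54 -0.08] 9.08
```

Force is falling toward over-centre; small steps now.

{"name": "play_rows", "arguments": {
  "steps": [
    {"travel":[0,-0.0004,0.001],"roll":0,"grip":1},
    {"travel":[0,-0.0003,0.001],"roll":0,"grip":1},
    {"travel":[0,-0.0003,0.001],"roll":0,"grip":1}
  ]
}}

```text
time_s: 10.52
position: [502.5, 15.7, 80.1]
eef_rot: [3.141, -0.001, 0.31]
ft_force: [-0.6, -1.7, 8.7]
width: 0.0
grasp_force: 3.9
```

{"name": "play_rows", "arguments": {
  "steps": [
    {"travel":[0,-0.0003,0.001],"roll":0,"grip":1},
    {"travel":[0,-0.0002,0.001],"roll":0,"grip":1}
  ]
}}

```text
time_s: 10.68
position: [502.3, 16.1, 78.0]
eef_rot: [3.141, -0.001, 0.31]
ft_force: [0.4, -0.8, 7.0]
width: 0.4
grasp_force: 3.1
```

{"name": "play_rows", "arguments": {
  "steps": [
    {"travel":[0,-0.0002,0.0008],"roll":0,"grip":1},
    {"travel":[0,-0.0002,0.0008],"roll":0,"grip":1}
  ]
}}

```text
time_s: 10.85
position: [502.1, 16.5, 76.3]
eef_rot: [3.141, -0.001, 0.31]
ft_force: [-0.3, -0.4, 5.2]
width: -0.4
grasp_force: 2.4
```

{"name": "play_rows", "arguments": {
  "steps": [
    {"travel":[0,-0.0002,0.0008],"roll":0,"grip":1},
    {"travel":[0,-0.0002,0.0008],"roll":0,"grip":1}
  ]
}}

```text
time_s: 11.02
position: [501.9, 16.9, 74.6]
eef_rot: [3.141, -0.001, 0.31]
ft_force: [-0.1, -1.9, 3.5]
width: 0.0
grasp_force: 1.7
```

{"name": "play_rows", "arguments": {
  "steps": [
    {"travel":[0,-0.0001,0.0008],"roll":0,"grip":1},
    {"travel":[0,-0.0001,0.0008],"roll":0,"grip":1}
  ]
}}

```text
time_s: 11.18
position: [501.7, 17.1, 72.8]
eef_rot: [3.142, -0.0, 0.31]
ft_force: [0.4, -1.1, 2.1]
width: 0.0
grasp_force: 1.0
```

{"name": "play_rows", "arguments": {
  "steps": [
    {"travel":[0,0,0.0005],"roll":0,"grip":1},
    {"travel":[0,0,0.0005],"roll":0,"grip":1}
  ]
}}

```text
time_s: 11.35
position: [501.6, 17.2, 71.7]
eef_rot: [-3.141, 0.0, 0.31]
ft_force: [1.0, -0.7, 0.9]
width: -0.2
grasp_force: 0.6
```

{"name": "play_rows", "arguments": {
  "steps": [
    {"travel":[0,0,0.0005],"roll":0,"grip":1},
    {"travel":[0,0,0.0005],"roll":0,"grip":1}
  ]
}}

```text
time_s: 11.52
position: [501.4, 17.2, 70.7]
eef_rot: [-3.141, 0.0, 0.31]
ft_force: [0.9, 0.5, 0.1]
width: -0.1
grasp_force: 0.2
```

{"name": "play_rows", "arguments": {
  "steps": [
    {"travel":[0,0,0.0004],"roll":0,"grip":1},
    {"travel":[0,0,0.0004],"roll":0,"grip":1}
  ]
}}

```text
time_s: 11.68
position: [501.4, 17.2, 69.9]
eef_rot: [-3.141, 0.001, 0.31]
ft_force: [0.2, -0.8, 0.2]
width: -0.1
grasp_force: 0.0
```

{"name": "play_rows", "arguments": {
  "steps": [
    {"travel":[0,0,0.0004],"roll":0,"grip":1},
    {"travel":[0,0,0.0004],"roll":0,"grip":1}
  ]
}}

```text
time_s: 11.85
position: [501.5, 17.1, 69.2]
eef_rot: [-3.141, 0.0, 0.31]
ft_force: [-0.5, 0.3, 0.0]
width: 0.4
grasp_force: 0.0
```

{"name": "play_rows", "arguments": {
  "steps": [
    {"travel":[0,0,-0.003],"roll":0,"grip":1},
    {"travel":[0,0,-0.01],"roll":0,"grip":1},
    {"travel":[0,0,-0.03],"roll":0,"grip":1},
    {"travel":[0,0,-0.04],"roll":0,"grip":1},
    {"travel":[0,0,-0.04],"roll":0,"grip":1},
    {"travel":[-0.03,0,-0.02],"roll":0,"grip":1},
    {"travel":[-0.04,0,0],"roll":0,"grip":1},
    {"travel":[-0.04,0,0],"roll":0,"grip":1}
  ]
}}

```text
time_s: 12.52
position: [396.2, -16.6, 214.0]
eef_rot: [3.14, -0.003, 0.311]
ft_force: [-0.9, -0.9, 0.6]
width: 0.0
grasp_force: 0.0
```

```bash
python3 s.py;python3 - <<'E'
from fix import *
g=grab_frame("scene");t=grab_frame("top");pickle.dump((g,t),open("e.pkl","wb"))
b=cv2.resize(g["pixels"][180:330,200:350,::-1],(400,400),interpolation=cv2.INTER_CUBIC)
c=cv2.resize(t["pixels"][165:305,250:390,::-1],(400,400),interpolation=cv2.INTER_CUBIC)
cv2.imwrite("pics/e.png",np.hstack([b,c]))
E
```

```text
12.52 [-110.67  100.61  213.98] F local [-1.14 -0.63] 0.55
```

View pics/e.png

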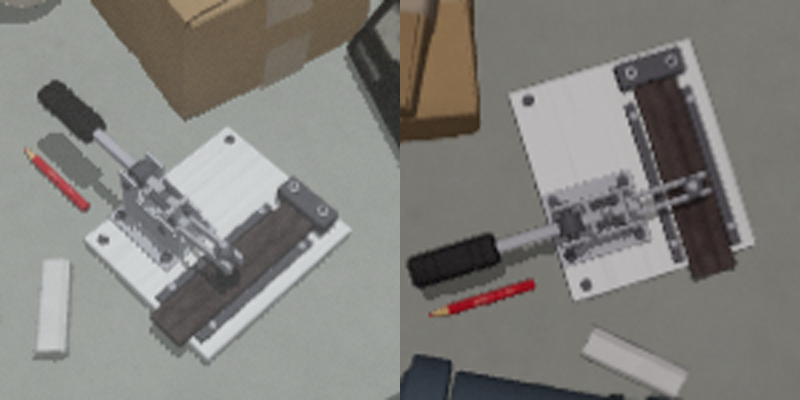

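The picture shows the handle low (grip tip about 45,95 on the left half), the foot on the slab, the slab against the stop, and the pencil and cover unmoved. I'll check the handle's angle and then let the arm settle.

{"name": "play_rows", "arguments": {
  "steps": [
    {"travel":[0,0,0],"roll":0,"grip":1},
    {"travel":[0,0,0],"roll":0,"grip":1},
    {"travel":[0,0,0],"roll":0,"grip":1},
    {"travel":[0,0,0],"roll":0,"grip":1}
  ]
}}

```text
time_s: 12.95
position: [397.6, -16.2, 212.4]
eef_rot: [3.142, -0.0, 0.31]
ft_force: [1.8, 0.6, 0.1]
width: 0.2
grasp_force: 0.0
```

```bash
python3 - <<'E'
from fix import *
g,t=pickle.load(open("e.pkl","rb"))
nx=np.r_[R@[1,0],0]
for u,v in[(45,95),(97,133)]:
    o,d=ray(g,200+u*.375,180+v*.375);q=loc(o+d*(nx@(w(0,0)-o)/(nx@d)));print(q.round(1),np.degrees(np.arctan2(q[2]-60,q[1]-23)).round(1))
for a in (25,6,2): print(a,[((proj(g,w(0,23+r*np.cos(np.radians(a)),60+r*np.sin(np.radians(a))))-[200,180])/.375).round(0).tolist() for r in(54,120)])
E
```

```text
[  0.  150.5  43.8] -7.3
[ 0.  80.8 59. ] -1.0
25 [[102.0, 122.0], [51.0, 57.0]]
6 [[100.0, 131.0], [48.0, 79.0]]
2 [[100.0, 134.0], [48.0, 85.0]]
```

```bash
python3 -c "from workcell import *;print(finish_job())"
```

```text
the job is handed in; nothing more can be done
None
```

The slab is home against the end stop and the clamp looks locked on it: the handle stayed down near level after release. Pushes stayed under about 2 kgf, the pencil and cover didn't move, and the job is handed in at about 13 s of robot time.

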